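# Fit the crank on the hand chopper

## Robot

A 6-joint arm with a two-finger parallel gripper is mounted at the origin on a cart in front of the work surface, level with it; the furniture and walls round the work are solid. World frame = base frame: x ahead of the robot, y to its left, z up, the work surface at z = 0. Lengths are in m, angles in degrees, forces in N, time in s.
With the tool pointing down it reaches from about 0.25 to 0.725 m from the base axis. Payload 9.7 kg.
Tool frame: the origin (TCP) lies at the centre of the arm's flange, where the gripper is bolted on; the fingertips stand 173 mm ahead of it and the grasp point (between the pads) lies 155 mm ahead of it; z points along the fingers, y is the line along which they close (so a half turn about z gives the same grasp; the last joint's range is limited). The gripper opens to 85 mm and grips with 20 to 120 N. Pads are 22 mm wide; open, the fingers measure 114 mm over their backs; the gripper's body (76 mm by 85 mm) begins 54 mm behind the grasp point. The pads swing forward as they close: fully open they stand 13 mm farther back than shut.
Start: joints at [65.203, 4.979, 10.078, 95.1, 0, 90], TCP at [0.231, 0.499, 0.405] pointing down, gripper open.
Joint ranges: [-179.16, 179.16], [-48.56, 103.87], [-65.8, 70.77], [-126.05, 130.52], [-82.76, 87.17], [-180, 180]. Speed limits (degrees/s): [127.2, 127.2, 147.25, 180, 180, 180].

## Interface

Orientations are given as [roll, pitch, yaw] about the fixed x, y, z axes, in that order (R = Rz(yaw) Ry(pitch) Rx(roll)).
In Python, from workcell import monitor, camera, get_calibration, bot gives the robot as it stands.
- The arm moves only by the tool carry_out, never from a script. Its argument "targets" is text: rows parted by semicolons, each of 7 numbers parted by spaces: the shift along the tool's x, y, z in units of 0.04 m (1.0 is 0.04 m), then the turn, a rotation vector about the tool's x, y, z in units of 0.1 rad (1.0 is 0.1 rad), then the opening, from -1 (shut) to 1 (fully open), so that 0 is half open. A call has exactly 8 rows; each row shifts and turns the commanded pose from where the row before left it, along the tool's axes as they then stand; what a row does not reach is not made up. A row lasts 1/12 s, in which the tool goes at most 41.7 mm and 7.16 degrees, less where a joint would pass 70% of its speed; a pose out of reach is approached as far as the arm can. A call with a number of a shift or a turn outside -1 to 1 is refused whole. A call with a gripper value outside its range is refused whole. The fingers move at their own pace and stop on an object; "newtons" is the grip in N (left out, the last holds). Time passes only in rows, so rows that do not move let the fingers close, or fill a call up. It gives the time, the measured TCP pose, the force, the opening and the grip force at its end, in the units of the state.
- monitor.get_obs(): the state, without advancing time (a new reading comes with each control period).
- camera(name): name is "side" or "top"; returns the picture (400x640x3 uint8, red, green, blue); there is no depth.
- get_calibration(name): a dict with "fx", "fy", "cx", "cy" (pixels), "view" (4x4, takes a point from world to camera coordinates). Camera axes: x right, y down, z forward; pixel columns grow to the right and rows downward; lengths in m; the calibration is good to about 2 mm. A picture is of the moment at which its call begins. get_calibration takes no time and is no camera call.
- bot.job_done(): hands the job in; it is judged then, once.
The state is a dict: "time": time; "q": joint angles; "qd": joint speeds; "joint_efforts": joint torques, N m; "ee_pos": TCP position; "tcp_rot": TCP orientation; "wrist_force": force on the tool from outside, world axes, zero at the start; "torque": the same for the moment, N m; "opening": finger opening in m; "grasp_force": force on a finger pad.
Only numpy, scipy, OpenCV 4.12 (cv2) and the standard library are available. Lean on these libraries where they do the work, as an engineer would, in place of code of your own. Each camera call takes 0.05 s, during which the arm holds its last target. There are 200 camera calls.

## Task

Put the crank that belongs to the small hand chopper, the one with the square hub and square hole, onto the chopper's square drive stud, pushed fully home so that its hub rests flat on the lid's collar, and let go of it. The arm may point to any side that the square allows. Leave the other crank, with the round hub, where it lies.

Things in the scene. Friction and masses are not known exactly. Their poses are not given: they have to be found in the camera images.
- square_crank: Chopper's crank, grey, 0.13 kg. Upright square hub 44x44 mm, 46 high, sides along its x and y; square 30x30 hole, parallel to them, right through. A flat arm 16 wide leaves along own -x, 35 to 45 above the underside. Grip the +y and -y hub faces from above at mid height. Origin: centre of the hub's underside, z up. Starts standing on its hub on the worktop, arm within 70 deg of pointing to the robot.
- crank_knob (a point): Middle of the crank's wooden knob: 22 mm thick, upright on the end of the crank's arm, 78 mm from the hub's centre along the crank's own -x, 65 mm above the hub's underside; the knob's top is 80 mm above that underside.
- stud_seat (a point): Centre of the collar (64 mm wide, top at z = 68 mm) on the grey lid of the chopper: a low white bowl on a black foot 120 wide, stuck to the worktop. On it stands the fixed steel stud: 24x24 mm square, 40 high, sides along this point's x and y, top 14 mm tapering to 10x10. z up. The crank goes on in any of 4 quarter turns with 3 mm play each side; seated, its origin is at this point.
- round_crank: A crank of another machine: same colour, arm, knob and height as the chopper's crank, and also standing loose on the worktop, but with a round hub 44 mm across and a round 20 mm hole that does not go over the stud. Origin: centre of the hub's underside, arm along own -x. It stays where it is.

How it is judged (in metres and radians):
At the end, for the whole second after the job is handed in: The square-hubbed crank sits on the stud: hub within 12 mm of the stud's axis, its underside within 6 mm of the collar's height, upright within 10 degrees, its sides within 20 degrees of the stud's (any quarter turn), at rest; the round-hubbed crank is within 30 mm of where it started (horizontal distance between square_crank and stud_seat below 0.012 m and z of square_crank in the frame of stud_seat between -0.006 and 0.006 m and angle between square_crank's own z axis and vertical below 0.175 rad and (angle between the x axis of square_crank and the x axis of stud_seat, either way round below 0.35 rad or angle between the x axis of square_crank and the y axis of stud_seat, either way round below 0.35 rad) and linear speed of square_crank below 0.02 m/s and distance of round_crank from where it was at the start of the episode below 0.03 m); the robot touches nothing.
It fails at once if the round-hubbed crank is moved more than 30 mm (distance of round_crank from where it was at the start of the episode above 0.03 m).
It also fails if it takes over 42 s, if anything falls off the work surface, if the arm or the gripper's body presses on something with over 40 N, if the wrist force passes 120 N, or if a joint passes its speed limit or range.

## Working session

There is one attempt and no reset: what is moved stays moved. The work goes in short steps, Python scripts to look and compute and a tool call to move; the robot and the scene stay as the last step left them, time stands still between calls to the robot, and variables do not carry over. Pictures are saved under pics/ and viewed, at most 10 in all, crops included, and the job is handed in when it is done.

Besides the shell and the picture viewer there is one more tool, called after "Emit:" by a JSON object that holds its "api" and its "payload". carry_out: Moves the arm, as the interface text tells. Shifts and turns lie within -1 to 1; 1 stands for 0.04 m of shift or 0.1 rad of turn. Its arguments: {"type":"object","properties":{"targets":{"type":"string"},"newtons":{"type":"number"}},"required":["targets"]}

```bash
mkdir -p pics; python3 - <<'E'
from workcell import monitor,camera,get_calibration
import cv2
for n in("top","side"):
    cv2.imwrite(f"pics/{n}0.png",camera(n)[:,:,::-1]); print(n,get_calibration(n))
print(monitor.get_obs())
E
```

```text
top {'fx': 416.11871079011286, 'fy': 416.11871079011286, 'cx': 322.62155166566936, 'cy': 196.9250673969513, 'view': array([[-4.57359559e-03, -9.99655397e-01,  2.58489832e-02,
         2.02305411e-02],
       [-9.88312141e-01,  5.79851199e-04, -1.52442695e-01,
         4.11559753e-01],
       [ 1.52375174e-01, -2.62440752e-02, -9.87974218e-01,
         9.34023277e-01],
       [ 0.00000000e+00,  0.00000000e+00,  0.00000000e+00,
         1.00000000e+00]])}
side {'fx': 472.66483725312196, 'fy': 472.66483725312196, 'cx': 321.50551318749945, 'cy': 192.6578760055184, 'view': array([[ 0.9994922 , -0.031567  , -0.00434445, -0.42119141],
       [-0.02725954, -0.77646066, -0.62957585,  0.08080259],
       [ 0.01650052,  0.62937458, -0.77692687,  1.07519952],
       [ 0.        ,  0.        ,  0.        ,  1.        ]])}
{'time': 0.1, 'q': array([ 6.52027480e+01,  5.00909576e+00,  1.00396932e+01,  9.51000406e+01,
       -1.48854868e-03,  9.00013905e+01]), 'qd': array([-0.09416472, -0.09571422,  0.1765099 , -0.01729847, -0.05978017,
       -0.03752297]), 'joint_efforts': array([-2.29361804e-04, -5.21560907e+01,  4.65654409e+01,  1.59957202e-02,
       -4.40951067e-05, -1.36285624e-05]), 'ee_pos': array([0.23068005, 0.49929334, 0.4040491 ]), 'tcp_rot': array([-1.79930557e+02,  1.49023289e-03,  1.55201359e+02]), 'wrist_force': array([ 0.02289545, -0.72229944, -0.10830144]), 'torque': array([-0.00756849, -0.01403817,  0.00025861]), 'grasp_force': 0.0, 'opening': 0.08573698671933691}
```

View pics/top0.png

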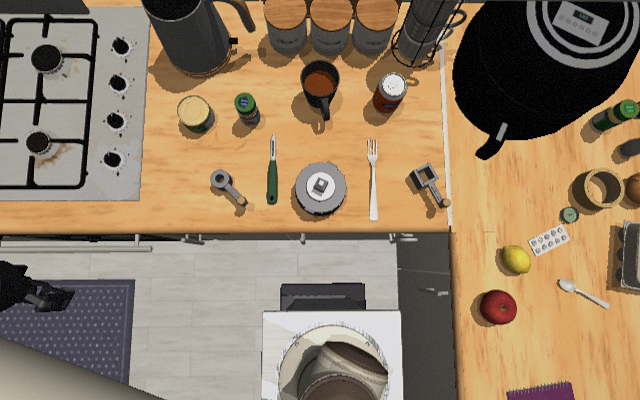

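View pics/side0.png

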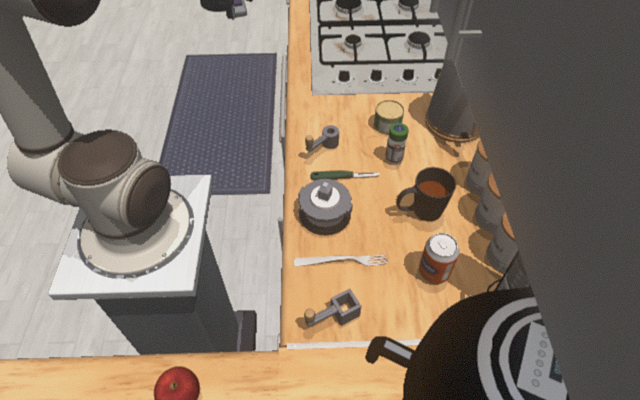

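The square crank is at about (425,175) in top and (346,305) in side. The chopper is at (320,188) and (325,200), and the round crank at (220,178). I'll enlarge these for sub-pixel reading.

```bash
python3 - <<'E'
import cv2,numpy as np
t=cv2.imread("pics/top0.png");s=cv2.imread("pics/side0.png")
def crop(im,u,v):
    c=cv2.resize(im[v:v+36,u:u+50],(400,288),interpolation=cv2.INTER_CUBIC)
    for k in range(0,50,10):cv2.putText(c,str(u+k),(k*8,8),0,.3,(0,0,255));cv2.line(c,(k*8,0),(k*8,287),(0,0,255) ,1) if 0 else cv2.line(c,(k*8,10),(k*8,16),(0,0,255),1)
    for k in range(0,36,5):cv2.putText(c,str(v+k),(0,k*8+4),0,.3,(255,0,0));cv2.line(c,(20,k*8),(26,k*8),(255,0,0),1)
    return c
cv2.imwrite("pics/m.png",np.vstack([np.hstack([crop(t,404,158),crop(t,296,166)]),np.hstack([crop(s,312,285),crop(s,300,172)])]))
E
```

```text
(no output)
```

View pics/m.png

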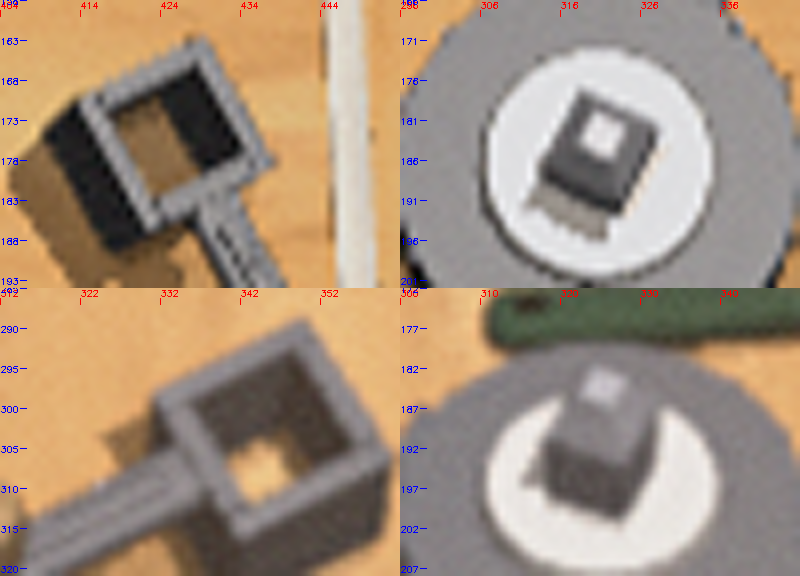

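```bash
cat > h.py <<'E'
import numpy as np
from workcell import get_calibration
def back(n,uv,z):
    c=get_calibration(n);R=c["view"][:3,:3];t=c["view"][:3,3]
    d=R.T@np.array([(uv[0]-c["cx"])/c["fx"],(uv[1]-c["cy"])/c["fy"],1]);o=-R.T@t
    return (o+d*(z-o[2])/d[2])
E
python3 - <<'E'
from h import *
np.set_printoptions(precision=4,suppress=True)
def px(o,p):return [(p[0]+.5)/8-.5+o[0],(p[1]+.5)/8-.5+o[1]]
def rep(name,n,o,ps,z):
    P=np.array([back(n,px(o,p),z)[:2] for p in ps]);print(name,n,P.mean(0))
    if len(P)>1:
        e=np.roll(P,-1,0)-P;print("  len",np.linalg.norm(e,axis=1),"ang",np.degrees(np.arctan2(e[:,1],e[:,0])))
rep("crank","top",(404,158),[(78,100),(203,38),(274,162),(150,232)],.046)
rep("crank","side",(312,285),[(155,114),(305,28),(390,167),(240,247)],.046)
rep("tip","top",(296,166),[(193,107),(227,120),(214,158),(181,144)],.108)
rep("tip","side",(300,172),[(203,98)],.108)
rep("collar","top",(296,166),[(82,162),(312,162),(197,47),(197,278)],.068)
rep("shoulder","top",(296,166),[(180,90),(260,128)],.094)
rep("base","side",(300,172),[(145,202),(220,234),(255,162)],.068)
for n,uv in(("top",(444,201)),("side",(309.5,312))):print("knobtop",back(n,uv,.08))
print("round",back("top",(219.5,177.5),.046))
E
```

```text
crank top [ 0.4626 -0.2195]
  len [0.0417 0.0414 0.0424 0.0435] ang [ -63.6422 -152.5588  119.0984   26.5312]
crank side [ 0.4611 -0.2197]
  len [0.0436 0.0414 0.0417 0.0394] ang [  29.8806  -64.5818 -152.7019  118.0288]
tip top [0.432  0.0245]
  len [0.0098 0.0109 0.0096 0.0106] ang [-111.2746  161.1601   66.6526  -17.8429]
tip side [0.4301 0.0259]
collar top [0.4312 0.0255]
  len [0.0644 0.046  0.0657 0.0459] ang [-89.993   44.3184 179.789   44.3264]
shoulder top [0.4411 0.0197]
  len [0.0242 0.0242] ang [-115.8352   64.1648]
base side [0.4311 0.023 ]
  len [0.0235 0.0273 0.0336] ang [ -30.4966   66.8427 -156.9956]
knobtop [ 0.3948 -0.2484  0.08  ]
knobtop [ 0.3919 -0.2541  0.08  ]
round [0.4544 0.2551 0.046 ]
```

Emit:
{"api": "carry_out", "payload": {"targets": "-0.53 -0.58 0 0 0 0 1;-0.53 -0.58 0 0 0 0 1;-0.53 -0.58 0 0 0 0 1;-0.53 -0.58 0 0 0 0 1;-0.53 -0.58 0 0 0 0 1;-0.53 -0.58 0 0 0 0 1;-0.53 -0.58 0 0 0 0 1;-0.53 -0.58 0 0 0 0 1", "newtons": 40}}

```text
time: 0.77
ee_pos: [0.3068, 0.2582, 0.4044]
tcp_rot: [-180.0, -0.0, 155.2]
wrist_force: [0.1, 1.0, 0.2]
opening: 0.0852
grasp_force: 0.0
```

Emit:
{"api": "carry_out", "payload": {"targets": "-0.53 -0.58 0 0 0 0 1;-0.53 -0.58 0 0 0 0 1;-0.53 -0.58 0 0 0 0 1;-0.53 -0.58 0 0 0 0 1;-0.53 -0.58 0 0 0 0 1;-0.53 -0.58 0 0 0 0 1;-0.53 -0.58 0 0 0 0 1;-0.53 -0.58 0 0 0 0 1"}}

```text
time: 1.43
ee_pos: [0.3829, 0.0184, 0.4046]
tcp_rot: [180.0, 0.0, 155.2]
wrist_force: [0.6, -0.3, -0.3]
opening: 0.0852
grasp_force: 0.0
```

Emit:
{"api": "carry_out", "payload": {"targets": "-0.53 -0.58 0 0 0 0 1;-0.53 -0.58 0 0 0 0 1;-0.53 -0.58 0 0 0 0 1;-0.53 -0.58 0 0 0 0 1;-0.53 -0.58 0 0 0 0 1;-0.53 -0.58 0 0 0 0 1;-0.53 -0.58 0 0 0 0 1;-0.53 -0.58 0 0 0 0 1"}}

```text
time: 2.1
ee_pos: [0.4591, -0.2213, 0.4043]
tcp_rot: [180.0, -0.0, 155.2]
wrist_force: [-0.1, -0.2, -0.2]
opening: 0.0854
grasp_force: 0.0
```

Emit:
{"api": "carry_out", "payload": {"targets": "0 0 0 0 0 -1 1;0 0 0 0 0 -1 1;0 0 0 0 0 -1 1;0 0 0 0 0 -1 1;0 0 0 0 0 -1 1;0 0 0 0 0 -1 1;0 0 0 0 0 -1 1;0 0 0 0 0 -1 1"}}

```text
time: 2.77
ee_pos: [0.459, -0.2196, 0.4043]
tcp_rot: [180.0, -0.0, -158.7]
wrist_force: [0.2, 0.5, -0.3]
opening: 0.0856
grasp_force: 0.0
```

```bash
python3 - <<'E'
from workcell import monitor,camera
import cv2
o=monitor.get_obs();print({k:o[k] for k in("time","q","ee_pos","tcp_rot")})
a=camera("top")[120:260,280:480];b=camera("side")[90:350,260:460]
cv2.imwrite("pics/c.png",cv2.hconcat([cv2.resize(cv2.copyMakeBorder(x,0,260-x.shape[0],0,0,0),None,fx=2,fy=2)[:,:,::-1] for x in(a,b)]))
E
```

```text
{'time': 2.7667, 'q': array([-2.55661932e+01, -6.57420668e-01,  4.22514826e+00,  9.49253235e+01,
       -2.05833070e-03, -4.68881416e+01]), 'ee_pos': array([ 0.45901065, -0.21959259,  0.40429846]), 'tcp_rot': array([ 1.79970195e+02, -3.07221523e-02, -1.58678043e+02])}
```

Emit:
{"api": "carry_out", "payload": {"targets": "0 0 0 0 0 -0.54 1;0 0 0 0 0 -0.54 1;-0.07 -0.04 0.5 0 0 0 1;0 0 0.7 0 0 0 1;0 0 0.7 0 0 0 1;0 0 0.7 0 0 0 1;0 0 0.7 0 0 0 1;0 0 0.5 0 0 0 1"}}

```text
time: 3.53
ee_pos: [0.4617, -0.2194, 0.2499]
tcp_rot: [179.9, -0.1, -153.0]
wrist_force: [-0.1, 0.0, -0.2]
opening: 0.0857
grasp_force: 0.0
```

Emit:
{"api": "carry_out", "payload": {"targets": "0 0 0.4 0 0 0 1;0 0 0.4 0 0 0 1;0 0 0.3 0 0 0 1;0 0 0.3 0 0 0 1;0 0 0.3 0 0 0 1;0 0 0.15 0 0 0 1;0 0 0 0 0 0 1;0 0 0 0 0 0 1"}}

```text
time: 4.2
ee_pos: [0.4623, -0.2197, 0.1788]
tcp_rot: [180.0, -0.0, -152.8]
wrist_force: [0.4, 0.5, -0.5]
opening: 0.0851
grasp_force: 0.0
```

Emit:
{"api": "carry_out", "payload": {"targets": "0 0 0 0 0 0 -1;0 0 0 0 0 0 -1;0 0 0 0 0 0 -1;0 0 0 0 0 0 -1;0 0 0 0 0 0 -1;0 0 0 0 0 0 -1;0 0 0 0 0 0 -1;0 0 0 0 0 0 -1", "newtons": 40}}

```text
time: 4.87
ee_pos: [0.4625, -0.2198, 0.1794]
tcp_rot: [-180.0, 0.0, -152.8]
wrist_force: [-0.6, 0.3, 5.8]
opening: 0.0439
grasp_force: 41.5
```

Emit:
{"api": "carry_out", "payload": {"targets": "0 0 -0.2 0 0 0 -1;0 0 -0.4 0 0 0 -1;0 0 -0.6 0 0 0 -1;0 0 -0.6 0 0 0 -1;0 0 -0.6 0 0 0 -1;0 0 -0.6 0 0 0 -1;0 0 -0.5 0 0 0 -1;0 0 0 0 0 0 -1"}}

```text
time: 5.53
ee_pos: [0.4627, -0.2199, 0.3233]
tcp_rot: [-179.7, 0.2, -152.8]
wrist_force: [0.7, 0.7, -0.7]
opening: 0.0436
grasp_force: 40.9
```

```bash
python3 - <<'E'
from workcell import monitor,camera
import cv2
o=monitor.get_obs();print({k:o[k] for k in("time","q","ee_pos","tcp_rot","opening","wrist_force")})
a=camera("top")[140:240,380:480];b=camera("side")[200:330,270:400]
cv2.imwrite("pics/d.png",cv2.hconcat([cv2.resize(x,(400,400),interpolation=2)[:,:,::-1] for x in(a,b)]))
E
```

```text
{'time': 5.5333, 'q': array([-2.54232601e+01, -1.25917816e+00, -5.33175504e+00,  8.56002422e+01,
       -4.05606480e-03, -5.26482668e+01]), 'ee_pos': array([ 0.46267101, -0.21993132,  0.32326637]), 'tcp_rot': array([-179.73745355,    0.19527784, -152.77455741]), 'opening': 0.043580805475245954, 'wrist_force': array([ 0.65733393,  0.73583327, -0.69681913])}
```

View pics/d.png

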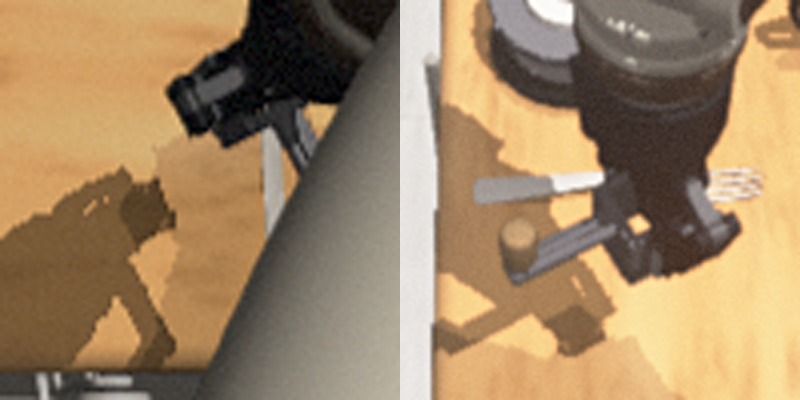

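Emit:
{"api": "carry_out", "payload": {"targets": "-0.1 0.25 0 0 0 0 -1;-0.15 0.45 0 0 0 0 -1;-0.2 0.5 0 0 0 0 -1;-0.2 0.5 0 0 0 0 -1;-0.2 0.5 0 0 0 0 -1;-0.2 0.5 0 0 0 0 -1;-0.2 0.5 0 0 0 0 -1;-0.2 0.5 0 0 0 0 -1"}}

```text
time: 6.3
ee_pos: [0.4453, -0.06, 0.3172]
tcp_rot: [179.9, -0.1, -152.8]
wrist_force: [-0.9, 1.1, -1.0]
opening: 0.0438
grasp_force: 41.0
```

Emit:
{"api": "carry_out", "payload": {"targets": "-0.2 0.5 0 0 0 0 -1;-0.2 0.5 0 0 0 0 -1;-0.15 0.5 0 0 0 0 -1;-0.1 0.41 0 0 0 0 -1;-0.1 0.2 0 0 0 0 -1;0 0 0 0 0 -0.4 -1;0 0 0 0 0 -0.7 -1;0 0 0 0 0 -0.7 -1"}}

```text
time: 6.97
ee_pos: [0.4339, 0.0275, 0.3177]
tcp_rot: [180.0, -0.1, -142.2]
wrist_force: [0.9, -0.1, -1.7]
opening: 0.0434
grasp_force: 41.0
```

Emit:
{"api": "carry_out", "payload": {"targets": "0 0 0 0 0 -0.8 -1;0 0 0 0 0 -0.8 -1;0 0 0 0 0 -0.8 -1;0 0 0 0 0 -0.8 -1;0 0 0 0 0 -0.8 -1;0 0 0 0 0 -0.6 -1;0 0 0 0 0 -0.35 -1;0 0 0 0 0 0 -1"}}

```text
time: 7.63
ee_pos: [0.434, 0.0272, 0.3177]
tcp_rot: [179.9, -0.0, -114.0]
wrist_force: [-0.1, 0.0, -1.5]
opening: 0.0435
grasp_force: 41.0
```

```bash
python3 - <<'E'
from workcell import monitor,camera
import cv2
o=monitor.get_obs();print({k:o[k] for k in("time","q","ee_pos","tcp_rot","opening","wrist_force")})
a=camera("top")[140:240,270:370];b=camera("side")[130:230,270:370]
cv2.imwrite("pics/e.png",cv2.hconcat([cv2.resize(x,(400,400),interpolation=2)[:,:,::-1] for x in(a,b)]))
E
```

```text
{'time': 7.6333, 'q': array([ 3.58586512e+00, -1.16471734e+01, -1.53903986e+01,  8.63497600e+01,
       -4.94727549e-03, -6.23984959e+01]), 'ee_pos': array([0.43397239, 0.02718609, 0.31770327]), 'tcp_rot': array([ 1.79919889e+02, -4.74660788e-02, -1.14015602e+02]), 'opening': 0.04346011746358241, 'wrist_force': array([-0.11070324,  0.02137864, -1.54554918])}
```

View pics/e.png

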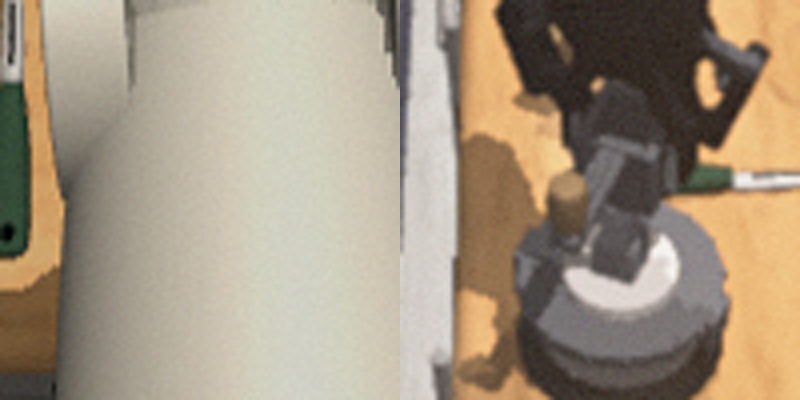

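Emit:
{"api": "carry_out", "payload": {"targets": "0.07 0.04 0 0 0 0 -1;0 0 0.1 0 0 0 -1;0 0 0.15 0 0 0 -1;0 0 0.15 0 0 0 -1;0 0 0.15 0 0 0 -1;0 0 0.15 0 0 0 -1;0 0 0.1 0 0 0 -1;0 0 0.1 0 0 0 -1"}}

```text
time: 8.4
ee_pos: [0.4315, 0.0253, 0.282]
tcp_rot: [180.0, -0.0, -114.1]
wrist_force: [0.1, -0.2, -1.1]
opening: 0.0437
grasp_force: 41.0
```

Emit:
{"api": "carry_out", "payload": {"targets": "0 0 0.06 0 0 0 -1;0 0 0.06 0 0 0 -1;0 0 0.06 0 0 0 -1;0 0 0.06 0 0 0 -1;0 0 0.06 0 0 0 -1;0 0 0.06 0 0 0 -1;0 0 0 0 0 0 -1;0 0 0 0 0 0 -1"}}

```text
time: 9.07
ee_pos: [0.4315, 0.0253, 0.2682]
tcp_rot: [180.0, -0.0, -114.1]
wrist_force: [-0.2, 0.2, -1.4]
opening: 0.0436
grasp_force: 41.0
```

Emit:
{"api": "carry_out", "payload": {"targets": "0 0 0.08 0 0 0 -1;0 0 0.08 0 0 0 -1;0 0 0.08 0 0 0 -1;0 0 0.08 0 0 0 -1;0 0 0.08 0 0 0 -1;0 0 0.05 0 0 0 -1;0 0 0.03 0 0 0 -1;0 0 0 0 0 0 -1"}}

```text
time: 9.73
ee_pos: [0.4315, 0.0253, 0.2488]
tcp_rot: [180.0, -0.0, -114.1]
wrist_force: [1.0, 0.6, -2.1]
opening: 0.0436
grasp_force: 41.0
```

Emit:
{"api": "carry_out", "payload": {"targets": "0 0 0.02 0 0 0 -1;0 0 0.02 0 0 0 -1;0 0 0 0 0 0 -1;0 0 0 0 0 0 -1;0 0 0 0 0 0 -1;0 0 0 0 0 0 -1;0 0 0 0 0 0 -1;0 0 0 0 0 0 -1"}}

```text
time: 10.4
ee_pos: [0.4316, 0.0253, 0.2475]
tcp_rot: [-180.0, -0.0, -114.1]
wrist_force: [0.8, -0.0, -1.0]
opening: 0.0434
grasp_force: 41.0
```

Emit:
{"api": "carry_out", "payload": {"targets": "0 0 0.02 0 0 0 -1;0 0 0.02 0 0 0 -1;0 0 0 0 0 0 -1;0 0 0 0 0 0 -1;0 0 0 0 0 0 -1;0 0 0 0 0 0 -1;0 0 0 0 0 0 -1;0 0 0 0 0 0 -1"}}

```text
time: 11.07
ee_pos: [0.4315, 0.0253, 0.2474]
tcp_rot: [-179.9, 0.0, -114.1]
wrist_force: [-6.4, -0.1, 13.4]
opening: 0.0437
grasp_force: 42.6
```

Contact on the collar at 13 N. I'll release and lift.

Emit:
{"api": "carry_out", "payload": {"targets": "0 0 0 0 0 0 1;0 0 0 0 0 0 1;0 0 0 0 0 0 1;0 0 0 0 0 0 1;0 0 0 0 0 0 1;0 0 0 0 0 0 1;0 0 0 0 0 0 1;0 0 0 0 0 0 1"}}

```text
time: 11.73
ee_pos: [0.4316, 0.0253, 0.2458]
tcp_rot: [180.0, -0.0, -114.1]
wrist_force: [-0.0, 0.7, -0.2]
opening: 0.0854
grasp_force: 0.0
```

Emit:
{"api": "carry_out", "payload": {"targets": "0 0 -0.1 0 0 0 1;0 0 -0.3 0 0 0 1;0 0 -0.5 0 0 0 1;0 0 -0.6 0 0 0 1;0 0 -0.6 0 0 0 1;0 0 -0.6 0 0 0 1;0 0 -0.6 0 0 0 1;0 0 -0.4 0 0 0 1"}}

```text
time: 12.4
ee_pos: [0.4314, 0.0253, 0.3974]
tcp_rot: [-179.8, 0.1, -114.1]
wrist_force: [0.4, 0.9, 0.4]
opening: 0.0854
grasp_force: 0.0
```

```bash
python3 - <<'E'
from workcell import monitor,camera
import cv2
o=monitor.get_obs();print({k:o[k] for k in("time","ee_pos","opening","wrist_force")})
cv2.imwrite("pics/f.png",cv2.resize(camera("side")[100:230,250:420],None,fx=4,fy=4,interpolation=2)[:,:,::-1])
E
```

```text
{'time': 12.4, 'ee_pos': array([0.4313609 , 0.0252771 , 0.39739837]), 'opening': 0.0854336425858695, 'wrist_force': array([0.40355735, 0.90795578, 0.37257428])}
```

View pics/f.png

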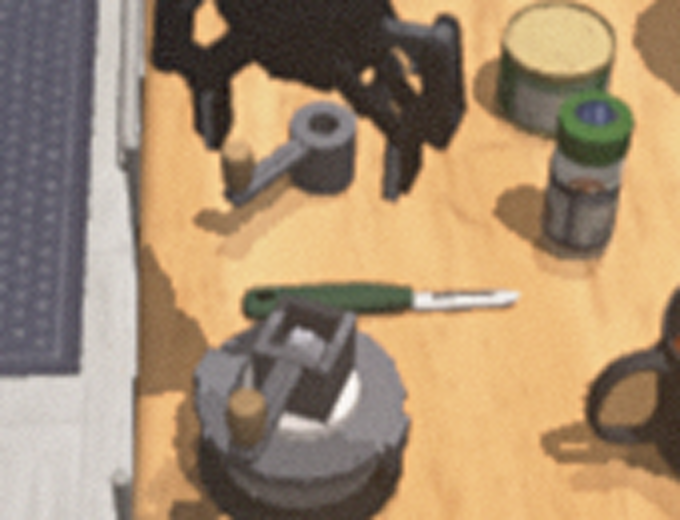

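The crank sits flat on the collar with the stud inside its hub at about (305,340) in the crop. The gripper is clear, and the round crank at about (322,145) hasn't moved.

```bash
python3 -c "
from workcell import bot
print(bot.job_done())"
```

```text
the job is handed in; nothing more can be done
None
```

The square-hubbed crank is seated on the chopper's stud and released, the round crank was not touched, and the job was handed in at about 12.5 s; the hand-in returned no verdict.

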